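# Stow the plug gauge in its spring cradle

### The arm

A 7-joint arm with a two-finger parallel gripper is mounted at the origin on the work surface. World frame = base frame: x ahead of the robot, y to its left, z up, the work surface at z = 0. Lengths are in m, angles in rad, forces in N, time in s.
With the tool pointing down it reaches from about 0.35 to 0.9 m from the base axis. Payload 8.1 kg.
Tool frame: the origin (TCP) lies midway between the tips of the shut fingers; the grasp point (between the pads) lies tcp_to_grasp behind it (tcp_to_grasp is the distance from the TCP to the grasp point, in m); z points along the fingers, y is the line along which they close (so a half turn about z gives the same grasp; the last joint's range is limited). The gripper opens to 85 mm and grips with 20 to 120 N. Pads are 22 mm wide; open, the fingers measure 114 mm over their backs; the gripper's body (76 mm by 85 mm) begins 54 mm behind the grasp point. The pads swing forward as they close: fully open they stand 13 mm farther back than shut.
Start: joints at [-1.297, 0.434, 0.025, 1.573, -0.012, 1.134, -0.075], TCP at [0.23, 0.581, 0.231] pointing down, gripper open.
Joint ranges: [-2.62, 2.62], [-0.44, 2.09], [-1.27, 1.32], [0.08, 2.57], [-1.32, 4.46], [0.12, 2], [-2.74, 2.74]. Speed limits (rad/s): [2.22, 2.22, 3.01, 3.01, 3.14, 3.14, 3.14].

### API

Orientations are given as a unit quaternion [w, x, y, z].
In Python, from workcell import move_pose, move_linear, set_joints, command_gripper, hold, solve_ik, state, camera, Unreachable, hand_in, tcp_to_grasp gives the robot as it stands. The module is installed in compiled form; this text tells all that it offers. Calls block until the motion is done:
- move_pose(position, orientation): joint-space move of the TCP to a pose.
- move_linear(position, attitude=None, rate=0.15): straight line of the TCP; attitude=None keeps the orientation; rate is the mean speed in m/s.
- set_joints(angles): joint-space move.
- command_gripper(opening, strength=None): finger opening in m; strength is the grip in N (None keeps the last); returns when the fingers have stopped.
- hold(seconds).
- solve_ik(position, orientation): joint angles nearest the present ones, or None.
- state(): the state.
- camera(name): name is "scene" or "top"; returns a dict with "frame" (384x512x3 uint8, red, green, blue), "range_z" (384x512 float32, m along the optical axis (not along the pixel's ray), 0 where there is no reading), "fx", "fy", "cx", "cy" (pixels), "xyz" and "orientation" of the camera in the world. Camera axes: x right, y down, z forward; pixel columns grow to the right and rows downward; lengths in m; the calibration is good to about 2 mm. A picture is of the moment at which its call begins.
A pose or a line that the arm cannot do raises Unreachable and nothing moves.
- hand_in(): hands the job in; it is judged then, once.
The state is a dict: "time_s": time; "joint_pos": joint angles; "joint_velocities": joint speeds; "effort": joint torques, N m; "ee_pos": TCP position; "orientation": TCP orientation; "wrist_force": force on the tool from outside, world axes, zero at the start; "moment": the same for the moment, N m; "gripper_width": finger opening in m; "grasp_force": force on a finger pad.
Only numpy, scipy, OpenCV 4.12 (cv2) and the standard library are available. Lean on these libraries where they do the work, as an engineer would, in place of code of your own. Each camera call takes 0.05 s, during which the arm holds its last target. There are 200 camera calls.

### The job

Put the chrome plug gauge away in the cradle of the open pocket: slide its long (GO) end in under the keeper strap with the other end held up, press it back gently against the spring plate, and let the short (NO-GO) end down behind the end stop so that the spring holds the gauge. Never ram the spring hard against the end of its travel or force the gauge's raised end down onto the stop; leave the gauge lying level with both ends fully home, and let the other things on the shelf lie where they are.

Things in the scene. Friction and masses are not known exactly. Their poses are not given: they have to be found in the camera images.
- gauge: Chrome thread plug gauge, 142 mm long, 0.29 to 0.57 kg: eight-sided aluminium handle, 84 long, 28 across flats, on each end a 4 mm neck (18 dia) and a threaded cylinder of 25 dia: GO 30 long at -x, NO-GO 20 long at +x. Origin on the axis at mid-handle, 14 above the mat as it lies on a flat of the handle. x along the axis, z up as it lies. To be gripped across the handle's flats.
- gauge_go (a point): Centre of the flat end face of the GO (longer) cylinder, on the axis, 76 mm from the gauge's origin towards its -x.
- gauge_nogo (a point): Centre of the flat end face of the NO-GO (shorter) cylinder, on the axis, 66 mm from the gauge's origin towards its +x. Between spring and stop the gauge is pinched and may hang a few mm high by friction: press it down onto the saddle's floor before letting go.
- shelf: Rubber-matted steel shelf with the pocket, fixed; 440 (x) by 660 mm (y), mat top 52 mm above its origin (middle of underside). A steel flap 220 by 110 mm lies right back on the mat on the pocket's +y side, its hinge 8 mm high along the pocket's edge; leave it.
- pocket (a point): Middle of the open-topped pocket (228 mm in x, 110 in y, 46 deep), at the axis height of a stowed gauge: 23 mm above its floor, 23 below the mat top; axes as the shelf's. The cradle lies along x, centred in y, screwed down through slots: it stands up to 9 mm either way along x from the three nominal points below, all alike; how far is not reported, only felt or seen.
- plate_nominal (a point): Nominal centre of the spring plate's face, on the axis, 61 mm to -x of the pocket point (true: +-9 mm in x). The plate faces +x, is 27 mm square, from 11.5 below to 15.5 above the axis. It yields towards -x: 5 N at first touch, then 1.2 N more per mm up to 9 mm (16 N), where it stops dead. A stowed gauge keeps it pressed 4.5 mm; to clear the stop press to about 15 N while tilted.
- strap_nominal (a point): Nominal middle of the keeper strap's underside (9 mm wide in x), 19 mm above the axis, 6.5 mm to +x of the plate's face (true: +-9 mm in x). Under it the GO end's channel: floor 12.5 below the axis, cheeks 30 mm apart, flaring and open above from 12 to 20 mm in front of the plate. The GO end goes in under the strap only tilted: GO end low, NO-GO end raised 7 to 9 degrees.
- stop_nominal (a point): Nominal top edge of the end stop, on the axis, 137.5 mm to +x of the plate's face (true: +-9 mm in x); its face looks to -x, 8 mm thick. Before it the NO-GO end's saddle: 12.5 mm long, floor 12.5 below the axis, 30 mm wide, flaring above the axis. Between channel mouth and saddle (105 mm) only a base 4 mm thick lies on the pocket floor, so fingers have room beside the handle.
- ring_gauge: Blued steel ring gauge, 62 mm outside diameter, 20 mm high, lying flat beyond the pocket; bystander. Origin at the middle of its underside.
- thread_cap: Yellow plastic thread cap, 48 mm in diameter at its flange, 26 mm high, beyond the pocket; bystander. Origin at the middle of its underside.
- dial_indicator: Rubber-gripped dial indicator lying face up on the -y side of the shelf: case 61 mm in diameter, 24 mm high, stem and tip out to 72 mm along its +x, crown to 43 mm along -x; bystander. Origin at the middle of the case's underside.
- steel_rule: Stainless steel rule, 150 mm by 22 mm by 2 mm, lying flat between robot and pocket, long along its y; bystander. Origin at the middle of its underside.
Mind the look-alikes: they are no part of the job. Of the things that look like the gauge, the smallest one is meant.

How it is judged:
On the way:
1. the GO end is in under the keeper strap while the NO-GO end is still held up above the end stop (x of gauge_go in the frame of pocket between -0.084 and -0.045 m and z of gauge_go in the frame of pocket below 0.008 m and y of gauge_go in the frame of pocket between -0.006 and 0.006 m and z of gauge_nogo in the frame of pocket above 0.008 m), for 0.1 s.
At the end, for the whole second after the job is handed in: The gauge lies still and level in the cradle, GO end towards the pocket's -x end under the strap: GO end face 52 to 78 mm to the -x side of the pocket's middle, both end faces within 5 mm of the pocket's centre line in y and within 3 mm of the stowed axis height (x of gauge_go in the frame of pocket between -0.078 and -0.052 m and y of gauge_go in the frame of pocket between -0.005 and 0.005 m and y of gauge_nogo in the frame of pocket between -0.005 and 0.005 m and z of gauge_go in the frame of pocket between -0.003 and 0.003 m and z of gauge_nogo in the frame of pocket between -0.003 and 0.003 m and linear speed of gauge below 0.01 m/s); the robot touches nothing.
It fails at once if the gauge is forced: while its NO-GO end is still up over the pocket, it is pressed against the spring plate, cradle or pocket with more than 20 N (contact force between gauge and shelf above 20 N and horizontal distance between gauge and pocket below 0.07 m and z of gauge_nogo in the frame of pocket above 0.004 m).
It fails at once if the ring gauge is shifted by more than 15 mm (distance of ring_gauge from where it was at the start of the episode above 0.015 m).
It fails at once if the thread cap is shifted by more than 15 mm (distance of thread_cap from where it was at the start of the episode above 0.015 m).
It fails at once if the dial indicator is shifted by more than 15 mm (distance of dial_indicator from where it was at the start of the episode above 0.015 m).
It fails at once if the rule is shifted by more than 15 mm (distance of steel_rule from where it was at the start of the episode above 0.015 m).
It also fails if it takes over 58 s, if anything falls off the work surface, if the arm or the gripper's body presses on something with over 40 N, if the wrist force passes 120 N, or if a joint passes its speed limit or range.

## Working session

There is one attempt and no reset: what is moved stays moved. The work goes in short steps, each a Python script; the robot and the scene stay as the last script left them, time stands still between calls to the robot, and variables do not carry over. Pictures are saved under pics/ and viewed, at most 10 in all, crops included, and the job is handed in when it is done.

```bash
mkdir -p pics
cat > h.py <<'E'
import numpy as np, cv2
from scipy.spatial.transform import Rotation as R
from workcell import *
def Rq(q): return R.from_quat([q[1],q[2],q[3],q[0]])
def quat(r):
    q=r.as_quat(); return [q[3],q[0],q[1],q[2]]
def cloud(c):
    z=c["range_z"].astype(float); v,u=np.indices(z.shape)
    P=np.stack([(u-c["cx"])/c["fx"]*z,(v-c["cy"])/c["fy"]*z,z],-1)
    return P@Rq(c["orientation"]).as_matrix().T+np.array(c["xyz"])
E
python3 - <<'E'
from h import *
import pickle
s=state(); print(s,tcp_to_grasp)
for n in("top","scene"):
    c=camera(n); pickle.dump(c,open(n+".pkl","wb")); print(n,c["xyz"],c["orientation"],c["fx"])
    cv2.imwrite(f"pics/{n}0.png",cv2.resize(c["frame"][...,::-1],(800,600),interpolation=cv2.INTER_CUBIC))
E
```

```text
{'time_s': 0.0, 'joint_pos': array([-1.29660306,  0.43524771,  0.0249598 ,  1.57411093, -0.01157722,
        1.13399417, -0.0751055 ]), 'joint_velocities': array([ 0.00027164, -0.00085303,  0.00047609, -0.00085208,  0.00121095,
        0.00067599, -0.00057346]), 'effort': array([ 6.40059479e-04, -6.70440531e+01,  1.02612041e+00, -3.16231084e+01,
        1.57111650e-02,  1.19175602e-02, -7.74085606e-06]), 'ee_pos': array([0.2298276 , 0.58065796, 0.23050511]), 'orientation': array([-7.10622960e-05,  1.87310529e-01,  9.82300419e-01, -8.04679457e-04]), 'wrist_force': array([-0.13933564, -0.44890301,  0.70419626]), 'moment': array([ 0.01934016, -0.03684782,  0.00546308]), 'grasp_force': 0.0, 'gripper_width': 0.08533426771274528} 0.0187
top [ 0.3277595  -0.1874032   1.14038064] [ 0.05914356 -0.69493879  0.71571885 -0.03617523] 352.1486363956483
scene [ 0.98534784 -0.23179059  0.92147712] [-0.19880505  0.73579799  0.62341523 -0.17444575] 372.0248272132181
```

View pics/top0.png

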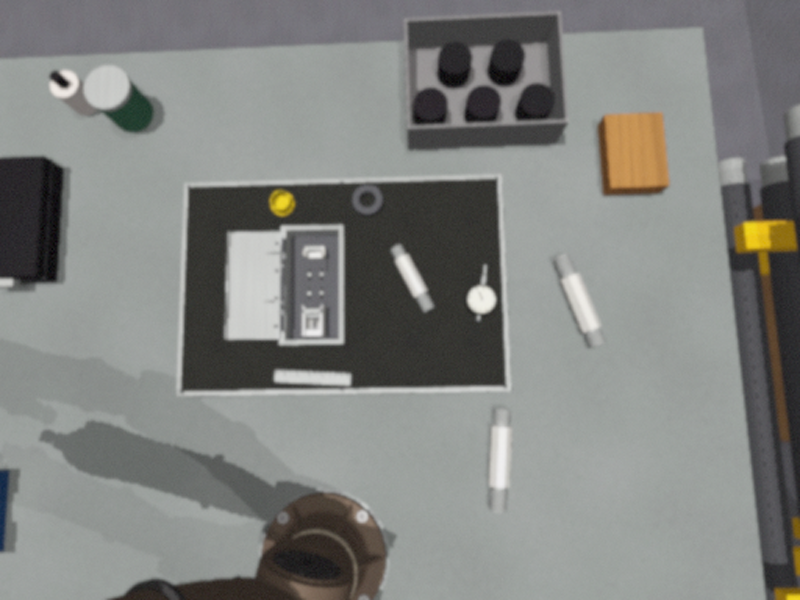

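View pics/scene0.png

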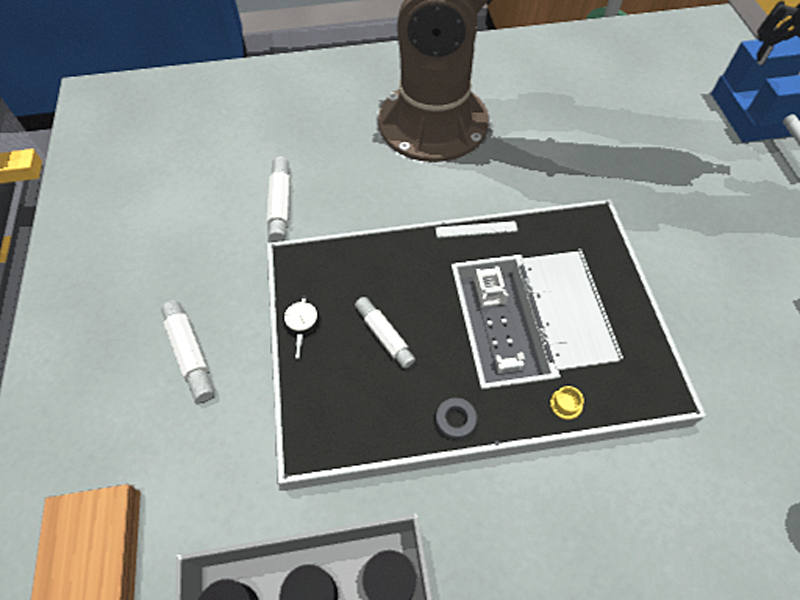

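The gauge-like objects in the top picture are at (412,278) on the mat, and (578,300) and (500,458) on the table. The one on the mat looks smallest. The pocket is at (313,285), with the strap and plate at (313,320) and the stop at (314,252). Next I'll measure the lengths and confirm with a crop.

Run:
```python
from h import *
import pickle
for n in("top","scene"):
    c=pickle.load(open(n+".pkl","rb")); P=cloud(c); g=cv2.cvtColor(c["frame"],cv2.COLOR_RGB2GRAY); hsv=cv2.cvtColor(c["frame"],cv2.COLOR_RGB2HSV)
    k=512/800
    cands=[(412,278),(578,300),(500,458)] if n=="top" else [(384,332),(188,350),(279,200)]
    for (u,v) in cands:
        u,v=int(u*k),int(v*k); p=P[v,u]
        base=0.052 if (u,v)==(int(cands[0][0]*k),int(cands[0][1]*k)) else 0.0
        # height based segmentation
        d=np.linalg.norm(P[...,:2]-p[:2],axis=-1)
        m=(d<0.14)&(P[...,2]>base+0.010)&(P[...,2]<base+.06)&(c["range_z"]>0)
        nl,lab=cv2.connectedComponents(m.astype(np.uint8)); m=lab==lab[v,u]
        Q=P[m]; ctr=Q[:,:2].mean(0); w,V=np.linalg.eigh(np.cov((Q[:,:2]-ctr).T)); ax=V[:,1]; t=(Q[:,:2]-ctr)@ax; s=(Q[:,:2]-ctr)@V[:,0]
        print(n,(u,v),m.sum(),"ends",ctr+ax*t.min(),ctr+ax*t.max(),"len",np.ptp(t),"wid",np.ptp(s),"ztop",np.percentile(Q[:,2],95))
        if base: 
            b=np.arange(t.min(),t.max(),.006); print([ (round(1e3*x),round(1e3*np.ptp(s[abs(t-x-.003)<.003])),int(g[m][abs(t-x-.003)<.003].mean()),round(1e3*Q[abs(t-x-.003)<.003,2].max())) for x in b])
    if n=="top":
        m=((g<45)&(abs(P[...,2]-.052)<.008)).astype(np.uint8); 
        _,lab,st,_=cv2.connectedComponentsWithStats(m); i=1+np.argmax(st[1:,4])
        Q=P[lab==i]; print("mat z",np.median(Q[:,2])); r=cv2.minAreaRect((Q[:,:2]*1e3).astype(np.float32)); print("mat rect",r)
    # pocket pixels low
    z=P[...,2]; 
    for lo,hi in((-.005,.02),):
        m=(z>lo)&(z<hi)&(np.abs(P[...,1]-P[int(285*k) if n=="top" else int(320*k),int(313*k) if n=="top" else int(500*k),1])<.06)
        cen=P[int(285*k),int(313*k)] if n=="top" else P[int(325*k),int(497*k)]
        m&=np.linalg.norm(P[...,:2]-cen[:2],axis=-1)<.13
        Q=P[m]; print("pocket",cen,len(Q),cv2.minAreaRect((Q[:,:2]*1e3).astype(np.float32)),np.median(Q[:,2]))
    f=c["frame"][...,::-1]
    a,b=((155,255,130,290) if n=="top" else (155,255,215,375))[:2],((130,290) if n=="top" else (215,375))
    cv2.imwrite(f"pics/crop_{n}.png",cv2.resize(f[a[0]-20:a[1],b[0]:b[1]],(800,600),interpolation=cv2.INTER_CUBIC))
```

```text
top (263, 177) 394 ends [ 0.60303972 -0.16224393] [ 0.47556254 -0.22430077] len 0.14177970230544734 wid 0.028213139896107683 ztop 0.08181927302784203
[(-72, 21, 149, 81), (-66, 22, 156, 81), (-60, 22, 157, 80), (-54, 21, 182, 78), (-48, 26, 207, 83), (-42, 25, 213, 82), (-36, 28, 210, 83), (-30, 28, 208, 82), (-24, 25, 214, 82), (-18, 28, 209, 82), (-12, 27, 209, 82), (-6, 27, 209, 84), (0, 26, 212, 82), (6, 26, 214, 82), (12, 28, 212, 83), (18, 28, 210, 83), (24, 28, 209, 83), (30, 27, 190, 86), (36, 20, 162, 77), (42, 22, 154, 81), (48, 23, 155, 80), (54, 24, 152, 78), (60, 22, 151, 80), (66, 22, 125, 79)]
top (369, 192) 777 ends [ 0.58368598 -0.49713916] [ 0.3986195  -0.55868581] len 0.19503228244709764 wid 0.04141559909872938 ztop 0.04012861323926087
top (320, 293) 815 ends [ 0.27770858 -0.36270908] [ 0.08317612 -0.34325429] len 0.195502853941232 wid 0.03957601880888028 ztop 0.04057642120421645
mat z 0.05180758162037069
mat rect ((691.9918823242188, 568.7528076171875), (44.484710693359375, 256.1288757324219), 80.37637329101562)
pocket [0.54417103 0.01434038 0.01026025] 1889 ((540
[... 506 characters left out ...]
), (6, 26, 247, 82), (12, 28, 241, 81), (18, 27, 237, 81), (24, 26, 246, 84), (30, 28, 239, 82), (36, 27, 232, 82), (42, 22, 193, 80), (48, 21, 184, 78), (54, 23, 186, 79), (60, 19, 199, 80), (66, 21, 190, 81), (72, 20, 157, 79)]
scene (120, 224) 979 ends [ 0.58786655 -0.49776435] [ 0.400236  -0.5602768] len 0.19777014257653822 wid 0.039630183070957434 ztop 0.03922877536268382
scene (178, 128) 637 ends [ 0.28168373 -0.36214887] [ 0.08365442 -0.3419545 ] len 0.19905631640657107 wid 0.03957612268151989 ztop 0.03957064185391834
pocket [0.53406347 0.01117747 0.0088308 ] 2238 ((531.2681274414062, 15.32754135131836), (103.24909210205078, 217.58645629882812), 89.98224639892578) 0.006602911218177299
```

View pics/crop_top.png

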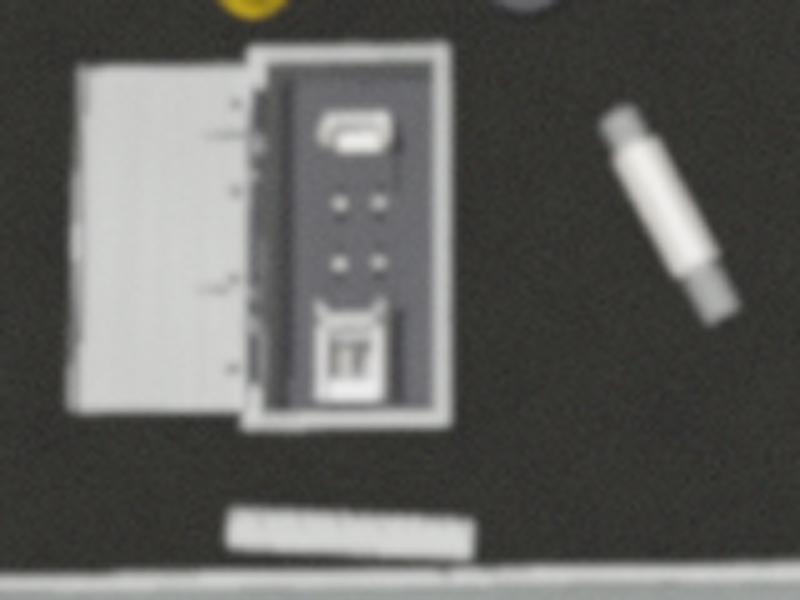

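View pics/crop_scene.png

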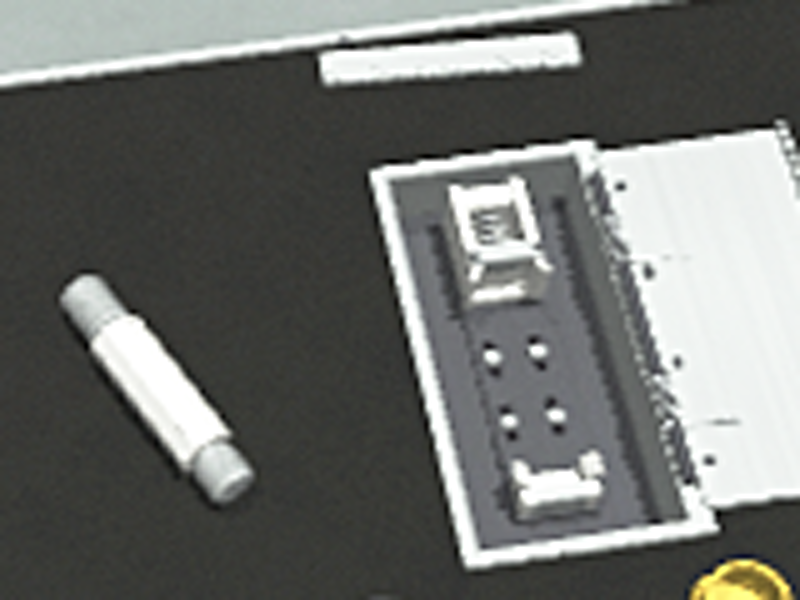

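The crops confirm it. The gauge on the mat is 142 mm long and the other two are about 195 mm, so it is the smallest. Its long (GO) end points toward the robot, lower right at crop (712,300). Next I'll locate the pocket opening and the cradle more precisely.

```bash
cat >> h.py <<'E'
def ray_at(c,zp):
    "points where each pixel's ray meets plane z=zp"
    v,u=np.indices(c["range_z"].shape); d=np.stack([(u-c["cx"])/c["fx"],(v-c["cy"])/c["fy"],np.ones(u.shape)],-1)@Rq(c["orientation"]).as_matrix().T
    o=np.array(c["xyz"]); return o+d*((zp-o[2])/d[...,2])[...,None]
E
python3 - <<'E'
from h import *
import pickle
ims=[]
for n in("top","scene"):
    c=pickle.load(open(n+".pkl","rb")); P=cloud(c); W=ray_at(c,.052)
    m=(P[...,2]>.035)&(P[...,2]<.07)&(np.abs(P[...,1]+.05)<.45)&(P[...,0]>.25)&(P[...,0]<.85)
    _,lab,st,_=cv2.connectedComponentsWithStats(m.astype(np.uint8)); i=1+np.argmax(st[1:,4])
    r=cv2.minAreaRect((W[lab==i][:,:2]*1e3).astype(np.float32)); print(n,"shelf",r)
    m=(P[...,2]<.044)&(np.abs(W[...,0]-.54)<.14)&(np.abs(W[...,1]-.013)<.085)&(c["range_z"]>0)
    _,lab,st,_=cv2.connectedComponentsWithStats(m.astype(np.uint8)); i=1+np.argmax(st[1:,4])
    m=cv2.morphologyEx((lab==i).astype(np.uint8),cv2.MORPH_CLOSE,np.ones((9,9)))>0
    Q=(W[m][:,:2]*1e3).astype(np.float32); print("opening",cv2.minAreaRect(Q),Q.mean(0),np.percentile(Q,[1,99],axis=0))
    # ortho at z=.029
    def ortho(zp,x0,x1,y0,y1,s):
        xs=np.arange(x1,x0,-s); ys=np.arange(y1,y0,-s); X,Y=np.meshgrid(xs,ys,indexing="ij")
        p=(np.stack([X,Y,np.full(X.shape,zp)],-1)-np.array(c["xyz"]))@Rq(c["orientation"]).as_matrix()
        return cv2.remap(c["frame"],(p[...,0]/p[...,2]*c["fx"]+c["cx"]).astype(np.float32),(p[...,1]/p[...,2]*c["fy"]+c["cy"]).astype(np.float32),cv2.INTER_CUBIC)
    o=ortho(.029,.41,.67,-.06,.08,.00047)
    for mm in range(420,670,10): 
        y=int((.67-mm/1e3)/.00047); cv2.line(o,(0,y),(14 if mm%50==0 else 6,y),(255,0,0),1)
        if mm%50==0: cv2.putText(o,str(mm),(16,y),0,.4,(255,0,0))
    for mm in range(-60,80,10):
        x=int((.08-mm/1e3)/.00047); cv2.line(o,(x,0),(x,14 if mm%50==0 else 6),(255,0,0),1)
    ims.append(o)
    # cradle heights along centreline
    for y in(.005,.013,.021): 
        mm=(np.abs(P[...,1]-y)<.005)&(np.abs(P[...,0]-.54)<.115)
        Q=P[mm]; Q=Q[np.argsort(Q[:,0])]; print(y,[ (int(1e3*x),int(1e3*z)) for x,_,z in Q if z>.015][:60])
cv2.imwrite("pics/ortho.png",np.hstack(ims)[...,::-1])
E
```

```text
top shelf ((537.0914306640625, -51.312896728515625), (658.9852294921875, 439.22491455078125), 89.31636810302734)
opening ((537.622314453125, 9.195907592773438), (106.52743530273438, 225.8544921875), 89.1104965209961) [536.14124   8.32521] [[426.14031311 -44.29408493]
 [648.35648438  60.97348289]]
0.005 [(433, 27), (434, 25), (434, 23), (435, 41), (435, 43), (435, 43), (435, 41), (438, 44), (439, 38), (439, 38), (441, 49), (441, 45), (441, 45), (444, 44), (445, 42), (445, 41), (449, 31), (449, 29), (450, 17), (450, 15), (451, 40), (451, 38), (452, 35), (454, 15), (455, 37), (456, 25), (457, 16), (457, 15), (458, 38), (458, 35), (460, 15), (460, 15), (462, 33), (462, 25), (464, 38), (466, 20), (467, 15), (468, 33), (468, 32), (470, 16), (470, 15), (470, 40), (471, 30), (471, 31), (472, 29), (473, 44), (473, 43), (473, 41), (478, 53), (478, 52), (478, 52), (479, 18), (480, 17), (480, 15), (482, 51), (482, 49), (482, 48), (484, 54), (484, 53), (485, 49)]
0.013 [(433, 31), (433, 27), (434, 28), (434, 25), (435, 43), (435, 45), (435, 43), (438, 43), (439, 42), (439, 38), (441, 45), (441, 4
[... 2803 characters left out ...]
 (475, 24), (476, 20), (476, 16)]
0.021 [(425, 35), (425, 39), (425, 46), (425, 49), (425, 41), (425, 52), (426, 36), (427, 32), (427, 54), (436, 41), (436, 42), (436, 41), (437, 41), (439, 39), (439, 41), (441, 44), (443, 42), (443, 41), (443, 42), (443, 36), (443, 46), (444, 32), (445, 39), (446, 25), (446, 20), (446, 45), (446, 24), (447, 30), (447, 41), (447, 44), (447, 27), (447, 22), (448, 38), (448, 34), (449, 40), (449, 40), (449, 17), (450, 37), (451, 32), (452, 17), (453, 39), (453, 29), (454, 15), (454, 26), (455, 34), (455, 30), (456, 26), (456, 44), (458, 42), (458, 21), (460, 40), (461, 34), (462, 33), (464, 31), (465, 34), (468, 42), (469, 50), (470, 41), (475, 15), (475, 45)]
```

View pics/ortho.png

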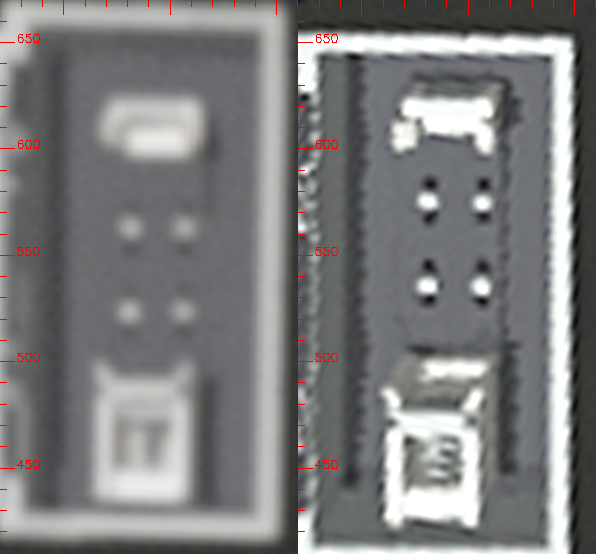

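The top and scene views put the pocket centre at about (0.539, 0.009) with yaw about -0.6°. The cradle strap, at y≈0.01, sits near nominal. Next is picking the gauge.

```bash
cat >> h.py <<'E'
SY=np.radians(-.65); GY=np.radians(26.1)
R0s=[R.from_euler("x",np.pi),R.from_euler("x",np.pi)*R.from_euler("z",np.pi)]
def tool(yaw,tilt,k): return R.from_euler("z",yaw)*R.from_euler("y",-np.radians(tilt))*R0s[k]
E
python3 - <<'E'
from h import *
for k in(0,1):
    for p,y,t in(((.5454,-.1917,.054),GY,0),((.5454,-.1917,.15),GY,0),((.57,.01,.12),SY,8),((.56,.01,.02),SY,8),((.56,.01,.02),SY,0)):
        s=solve_ik(p,quat(tool(y,t,k))); print(k,p,None if s is None else np.round(s,2))
E
```

```text
0 (0.5454, -0.1917, 0.054) [-0.26  0.68  0.76  1.91 -0.64  0.81 -0.27]
0 (0.5454, -0.1917, 0.15) [-0.46  0.67  1.13  1.85 -0.69  1.08 -0.18]
0 (0.57, 0.01, 0.12) [-0.66  0.47  0.73  2.01 -0.5   0.69 -1.21]
0 (0.56, 0.01, 0.02) [-0.47  0.58  0.48  2.09 -0.6   0.45 -1.13]
0 (0.56, 0.01, 0.02) [-0.52  0.66  0.59  1.97 -0.57  0.68 -1.15]
1 (0.5454, -0.1917, 0.054) [ 0.03  0.57  0.3   1.89 -0.25  0.71  2.51]
1 (0.5454, -0.1917, 0.15) [-0.15  0.48  0.57  1.82 -0.31  0.93  2.58]
1 (0.57, 0.01, 0.12) [-0.34  0.4   0.29  1.98 -0.17  0.64  1.61]
1 (0.56, 0.01, 0.02) [-0.19  0.54  0.08  2.07 -0.06  0.39  1.5 ]
1 (0.56, 0.01, 0.02) [-0.21  0.59  0.14  1.94 -0.14  0.61  1.58]
```

Run:
```python
from h import *
q=quat(tool(GY,0,0)); p=np.array([.5454,-.1917,.054])
move_pose(p+[0,0,.11],q); command_gripper(.06)
move_linear(p,None,.12); print(state()["wrist_force"])
command_gripper(.0,80); s=state(); print(s["gripper_width"],s["grasp_force"],s["wrist_force"],s["ee_pos"],s["time_s"])
move_linear(p+[0,0,.1],None,.12); hold(.3); s=state(); print(s["gripper_width"],s["wrist_force"],s["moment"],s["time_s"])
```

```text
[-0.51716257 -0.46721984  0.1498149 ]
0.026250700107282053 78.84777445346117 [-1.61260559  1.97910147  7.1300399 ] [ 0.54568683 -0.19156868  0.05479685] 4.8833
0.02661850615135419 [-0.02695479  0.33436412 -2.71453957] [-0.02537183 -0.00585938 -0.00979078] 6.1667
```

```bash
cat >> h.py <<'E'
PC=np.array([.5395,.0092,.029])
OFF=np.array([0,0,-.0112])     # gauge origin in tool frame
def tcp_for(go,tilt,dyaw=0.):
    "go: GO face centre in pocket frame -> tcp position, quat"
    G=R.from_euler("z",SY+dyaw)*R.from_euler("y",-np.radians(tilt))
    w=PC+R.from_euler("z",SY).apply(go); o=w+G.apply([.076,0,0])
    T=G*R0s[0]; return o-T.apply(OFF),quat(T)
def go_now():
    s=state(); T=Rq(s["orientation"]); G=T*R0s[0].inv()
    o=np.array(s["ee_pos"])+T.apply(OFF); inv=R.from_euler("z",SY).inv()
    return inv.apply(o-G.apply([.076,0,0])-PC)*1e3, inv.apply(o+G.apply([.066,0,0])-PC)*1e3
E
python3 - <<'E'
from h import *
import pickle
move_pose(*tcp_for([-.041,0,.070],8)); hold(.3); print(go_now(),state()["wrist_force"],state()["time_s"])
for n in("top","scene"):
    c=camera(n); pickle.dump(c,open(n+"1.pkl","wb"))
    f=c["frame"][...,::-1]; 
    cv2.imwrite(f"pics/{n}1.png",cv2.resize(f[100:244,100:292] if n=="top" else f[120:264,230:422],(800,600),interpolation=cv2.INTER_CUBIC))
E
```

```text
(array([-40.73376257,  -1.00255751,  70.32021454]), array([99.87269005, -1.21147617, 90.16415152])) [ 1.317766   -0.62603635 -4.22587802] 7.3167
```

View pics/top1.png

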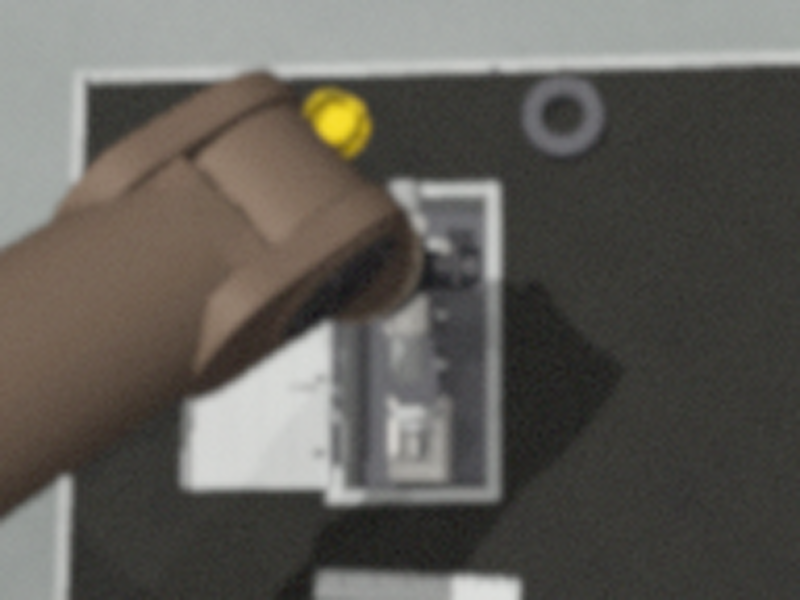

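View pics/scene1.png

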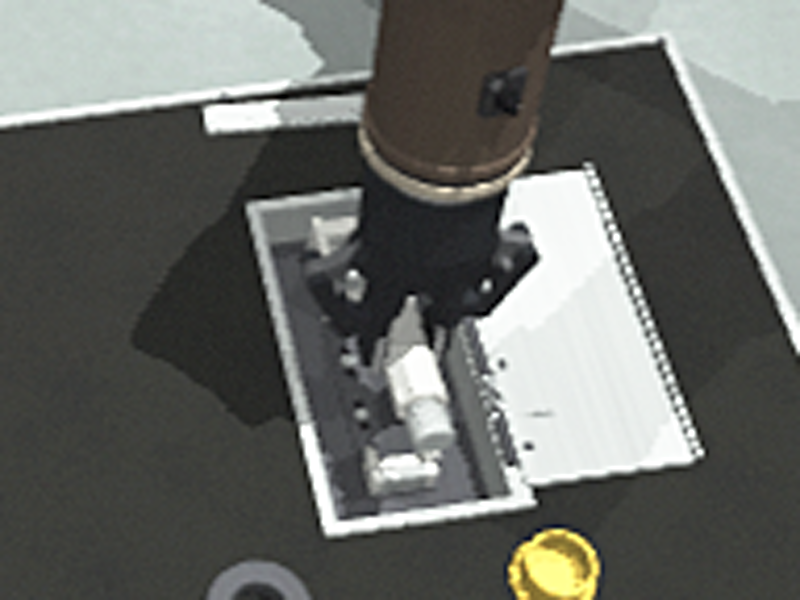

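Both views show the gauge held over the pocket, tilted up at the NO-GO end. The GO end is visible in the top crop at (405,350), and the NO-GO end in the scene crop at (430,425). I'll compare both with the robot's own estimate.

Run:
```python
from h import *
import pickle
s=state(); T=Rq(s["orientation"]); G=T*R0s[0].inv(); o=np.array(s["ee_pos"])+T.apply(OFF)
for n in("top","scene"):
    c=pickle.load(open(n+"1.pkl","rb")); P=cloud(c); L=G.inv().apply((P-o).reshape(-1,3)).reshape(P.shape)*1e3
    g=c["frame"].max(-1)
    for lo,hi,nm in((-90,-44,"GO"),(44,80,"NOGO"),(20,42,"handle+"),(-42,-20,"handle-")):
        m=(L[...,0]>lo)&(L[...,0]<hi)&(abs(L[...,1])<22)&(abs(L[...,2])<22)&(c["range_z"]>0)&((g>70))
        Q=L[m]
        if len(Q)>8: print(n,nm,len(Q),"x",np.percentile(Q[:,0],[0,3,97,100]).round(1),"y",np.percentile(Q[:,1],[2,50,98]).round(1),"z",np.percentile(Q[:,2],[2,50,98]).round(1))
    # opening re-measured pre-move: strap/stop in pocket frame of this camera
    c=pickle.load(open(n+".pkl","rb")); P=cloud(c); pc=PC.copy(); pc[0]={"top":.5375,"scene":.5416}[n]
    L=R.from_euler("z",SY).inv().apply((P-pc).reshape(-1,3))*1e3
    for a,b,nm,zl in((-75,-40,"strap",17.5),(55,100,"stop",-7)):
        m=(L[:,0]>a)&(L[:,0]<b)&(abs(L[:,1])<(9 if nm=="strap" else 12))&(L[:,2]>zl)&(L[:,2]<28); Q=L[m]
        print(n,nm,len(Q),"x",np.percentile(Q[:,0],[0,10,50,90,100]).round(1),"y",np.median(Q[:,1]).round(1))
        h=[(i,round(float(np.max(L[(abs(L[:,0]-i)<1.5)&(abs(L[:,1])<10),2],initial=-99)),0)) for i in range(a,b,3)]; print(h)
```

```text
top GO 86 x [-75.1 -75.  -45.1 -44.9] y [-14.5  -5.2   6.8] z [ 1.4  9.3 14.1]
top NOGO 42 x [44.5 46.2 65.5 66.1] y [-14.3  -8.3   4. ] z [ 0.8  9.5 14.3]
top handle+ 9 x [29.3 30.1 41.5 41.5] y [-17.2 -16.8 -11.5] z [6.3 7.6 8.7]
top handle- 63 x [-42.  -41.9 -21.5 -20.7] y [-17.5  -8.    8.3] z [-4.7 10.9 16.6]
top strap 18 x [-64.2 -58.8 -55.3 -52.  -51.7] y 0.6
[(-75, 6.0), (-72, 12.0), (-69, 5.0), (-66, 12.0), (-63, 18.0), (-60, 25.0), (-57, 25.0), (-54, 26.0), (-51, 22.0), (-48, -99.0), (-45, -99.0), (-42, -13.0)]
top stop 21 x [70.5 75.5 78.8 82.4 83.5] y -1.0
[(55, -16.0), (58, -16.0), (61, -16.0), (64, -9.0), (67, -9.0), (70, -6.0), (73, -10.0), (76, 2.0), (79, 3.0), (82, 2.0), (85, -99.0), (88, -99.0), (91, -20.0), (94, -20.0), (97, -25.0)]
scene NOGO 113 x [44.2 45.1 67.5 67.9] y [-13.2  -3.6   8.1] z [-9.5  7.2 12.7]
scene handle+ 98 x [20.7 21.3 42.  42. ] y [-16.   -4.8  11.1] z [-2.4 11.5 16.1]
scene strap 21 x [-62.2 -61.2 -56.6 -54.4 -53.3] y -1.4
[(-75, 9.0), (-72, -99.0), (-69, 15.0), (-66, 17.0), (-63, 21.0), (-60, 24.0), (-57, 25.0), (-54, 25.0), (-51, -13.0), (-48, -12.0), (-45, -16.0), (-42, -17.0)]
scene stop 35 x [72.2 73.1 77.1 80.9 81.3] y 0.1
[(55, -16.0), (58, -15.0), (61, -12.0), (64, -13.0), (67, -10.0), (70, -99.0), (73, -0.0), (76, -1.0), (79, 1.0), (82, 1.0), (85, -21.0), (88, -22.0), (91, -20.0), (94, -23.0), (97, -99.0)]
```

Run:
```python
from h import *
import pickle
from scipy.optimize import least_squares
s=state(); T=Rq(s["orientation"]); G=T*R0s[0].inv(); o=np.array(s["ee_pos"])+T.apply(OFF)
for n,nm,lo,hi in(("top","GO",-74,-48),("scene","NOGO",48,64),("top","NOGO",48,64)):
    c=pickle.load(open(n+"1.pkl","rb")); P=cloud(c); L=G.inv().apply((P-o).reshape(-1,3))*1e3
    m=(L[:,0]>lo)&(L[:,0]<hi)&(abs(L[:,1])<22)&(L[:,2]>-12)&(L[:,2]<20); Q=L[m]
    r=least_squares(lambda p:np.hypot(Q[:,1]-p[0],Q[:,2]-p[1])-12.5,[0,0],loss="soft_l1"); print(n,nm,len(Q),r.x.round(2),"rms",np.sqrt((r.fun**2).mean()).round(2))
    print(sorted(Q[:,1].round(0))[::6])
# cradle cheeks / stop lateral extents in pocket frame, both cameras
for n,x in(("top",.5375),("scene",.5416)):
    c=pickle.load(open(n+".pkl","rb")); P=cloud(c); L=R.from_euler("z",SY).inv().apply((P-[x,.0092,.029]).reshape(-1,3))*1e3
    for a,b,zl in((-62,-50,16),(72,84,-6)):
        m=(L[:,0]>a)&(L[:,0]<b)&(abs(L[:,1])<35)&(L[:,2]>zl)&(L[:,2]<30); print(n,a,np.percentile(L[m,1],[0,3,50,97,100]).round(1))
    W=ray_at(c,.052); m=(P[...,2]<.046)&(abs(W[...,0]-.54)<.09); W=W[m]; W=W[abs(W[:,1]-.009)<.07]; print(n,"walls",np.percentile(W[:,1]*1e3,[.1,1,50,99,99.9]).round(1))
```

```text
top GO 70 [-2.95 -1.22] rms 1.52
[np.float64(-15.0), np.float64(-14.0), np.float64(-12.0), np.float64(-10.0), np.float64(-9.0), np.float64(-7.0), np.float64(-4.0), np.float64(-4.0), np.float64(-1.0), np.float64(2.0), np.float64(3.0), np.float64(6.0)]
scene NOGO 58 [-1.09 -1.47] rms 0.99
[np.float64(-14.0), np.float64(-12.0), np.float64(-11.0), np.float64(-9.0), np.float64(-7.0), np.float64(-5.0), np.float64(-2.0), np.float64(1.0), np.float64(4.0), np.float64(8.0)]
top NOGO 30 [-2.84  0.29] rms 1.86
[np.float64(-15.0), np.float64(-12.0), np.float64(-9.0), np.float64(-6.0), np.float64(-1.0)]
top -62 [-20.7 -18.6  -2.5  16.2  16.6]
top 72 [-21.8 -20.3   1.6  19.1  20.6]
top walls [-53.3 -44.5   7.5  61.   61. ]
scene -62 [-19.4 -18.6   1.2  19.5  20.9]
scene 72 [-19.5 -18.8  -0.5  19.2  20.3]
scene walls [-45.4 -44.3   8.5  62.1  63.7]
```

```bash
sed -i 's/PC=np.array.*/PC=np.array([.5395,.0108,.029])/; s/-.0112\])/-.0106])/' h.py
cat >> h.py <<'E'
def goto(go,tilt,rate=.05):
    p,q=tcp_for(np.array(go)/1e3,tilt); move_linear(p,q,rate)
def F(n=5):
    a=[]
    for _ in range(n): hold(.02); a.append(state()["wrist_force"])
    return np.mean(a,0)
E
python3 - <<'E'
from h import *
goto([-41,0,60],8,.1); hold(.3); F0=F(); print("F0",F0,go_now()[0])
np.save("F0.npy",F0)
for z in(30,15,8,5,3):
    goto([-41,0,z],8,.06); d=F(3)-F0; print(z,d.round(2),go_now()[0].round(2))
    if np.linalg.norm(d)>6: break
print(state()["time_s"])
E
```

```text
F0 [-0.32067833 -0.21648495 -4.29801121] [-4.09074829e+01 -2.62933308e-02  6.01463993e+01]
30 [0.26 0.23 0.05] [-40.84  -0.19  30.14]
15 [0.67 0.19 0.57] [-41.08  -0.11  14.89]
8 [0.13 0.76 0.44] [-4.111e+01 -1.000e-02  7.880e+00]
5 [0.15 0.69 0.15] [-41.03   0.     4.98]
3 [0.42 0.41 0.99] [-4.104e+01 -3.000e-02  2.960e+00]
10.1167
```

Clean descent with good tracking. Now I'll slide in a little, feel for the floor and then the plate.

Run:
```python
from h import *
F0=np.load("F0.npy")
goto([-45.5,0,3],8,.03); d=F()-F0; print("slid",d.round(2))
z=3
while z>-3 and np.linalg.norm(d)<3.5:
    z-=.6; goto([-45.5,0,z],8,.01); d=F(3)-F0; print(round(z,1),d.round(2),go_now()[0].round(2))
z+=1; goto([-45.5,0,z],8,.02); print("up",z,(F()-F0).round(2))
x=-45.5
while x>-58:
    x-=1.; goto([x,0,z],8,.02); d=F(3)-F0; print(x,d.round(2),go_now()[0].round(2))
    if np.linalg.norm(d)>4: break
print(state()["time_s"])
```

```text
slid [ 0.06 -0.29  0.3 ]
2.4 [ 0.21  0.15 -0.01] [-45.44  -0.     2.38]
1.8 [0.54 0.4  0.27] [-4.551e+01 -2.000e-02  1.780e+00]
1.2 [0.43 0.05 1.03] [-4.552e+01  1.000e-02  1.180e+00]
0.6 [0.52 0.12 0.3 ] [-4.554e+01  1.000e-02  5.600e-01]
-0.0 [0.41 0.06 0.53] [-4.553e+01 -1.000e-02 -2.000e-02]
-0.6 [0.22 0.3  0.57] [-45.52   0.    -0.62]
-1.2 [ 0.21  0.33 -0.04] [-4.554e+01 -1.000e-02 -1.220e+00]
-1.8 [0.39 0.1  0.43] [-4.553e+01  1.000e-02 -1.830e+00]
-2.4 [ 0.4  -0.09  0.21] [-4.554e+01 -3.000e-02 -2.420e+00]
-3.0 [0.08 0.34 0.72] [-4.553e+01 -1.000e-02 -3.020e+00]
up -2.0000000000000004 [0.17 0.44 0.22]
-46.5 [0.23 0.32 0.06] [-4.655e+01  3.000e-02 -2.010e+00]
-47.5 [0.79 0.15 0.51] [-4.755e+01 -2.000e-02 -2.020e+00]
-48.5 [-0.2   0.46  0.33] [-4.852e+01  3.000e-02 -1.990e+00]
-49.5 [0.54 0.38 0.47] [-4.953e+01  2.000e-02 -1.990e+00]
-50.5 [ 1.19 -0.07  0.41] [-5.028e+01  1.000e-02 -1.930e+00]
-51.5 [5.3  0.08 0.82] [-5.07e+01 -2.00e-02 -1.77e+00]
15.6333
```

Run:
```python
from h import *
F0=np.load("F0.npy")
goto([-48,0,-2],8,.03); goto([-48,0,1.5],8,.03); print((F()-F0).round(2))
z=1.5; x=-48
while x>-66:
    x-=1.; goto([x,0,z],8,.02); d=F(3)-F0; print(x,d.round(2),go_now()[0].round(2))
    if np.linalg.norm(d)>4: break
print(state()["time_s"])
```

```text
[-0.08  0.19  0.16]
-49.0 [-0.05  0.1   0.34] [-4.907e+01  3.000e-02  1.480e+00]
-50.0 [ 0.61 -0.08  0.27] [-5.005e+01  1.000e-02  1.490e+00]
-51.0 [0.37 0.26 0.48] [-5.104e+01  3.000e-02  1.500e+00]
-52.0 [0.1  0.46 0.78] [-5.204e+01  1.000e-02  1.490e+00]
-53.0 [ 0.07  0.82 -0.02] [-5.302e+01  2.000e-02  1.510e+00]
-54.0 [ 0.39  0.38 -0.29] [-54.04  -0.     1.51]
-55.0 [0.93 0.22 0.43] [-5.502e+01  2.000e-02  1.520e+00]
-56.0 [-0.07  0.04  0.04] [-5.603e+01  1.000e-02  1.490e+00]
-57.0 [0.52 0.23 0.7 ] [-5.702e+01  2.000e-02  1.520e+00]
-58.0 [ 0.5   0.36 -0.08] [-5.801e+01  1.000e-02  1.490e+00]
-59.0 [0.31 0.57 0.41] [-5.905e+01  1.000e-02  1.500e+00]
-60.0 [ 0.48 -0.1   0.36] [-6.001e+01  3.000e-02  1.510e+00]
-61.0 [ 0.13 -0.32  0.36] [-6.102e+01  1.000e-02  1.500e+00]
-62.0 [0.97 0.43 0.1 ] [-6.187e+01 -1.000e-02  1.540e+00]
-63.0 [5.55 0.2  0.32] [-62.09  -0.     1.73]
20.75
```

The plate touches at GO x≈-62 mm, upper face edge at about -63.8. The earlier contact was the front lip of the channel floor. Now I'll press gently.

Run:
```python
from h import *
F0=np.load("F0.npy")
x=-63.; z=1.2
while x>-73.5:
    x-=.8 if x>-69 else .4; goto([x,0,z],8,.02); d=F(3)-F0; g=go_now(); print(round(x,1),d.round(2),g[0].round(2),g[1].round(2))
    if d[0]>13.9 or abs(d[2])>6 or g[0][0]<-70.3: break
print(state()["time_s"],state()["gripper_width"],state()["moment"])
```

```text
-63.8 [5.87 1.03 0.19] [-6.276e+01 -2.000e-02  1.500e+00] [7.782e+01 1.000e-02 2.150e+01]
-64.6 [6.48 0.32 0.33] [-6.33e+01 -4.00e-02  1.54e+00] [ 7.727e+01 -2.000e-02  2.160e+01]
-65.4 [ 7.53  0.87 -0.12] [-6.386e+01 -2.000e-02  1.590e+00] [7.671e+01 1.000e-02 2.171e+01]
-66.2 [ 7.98  0.47 -0.17] [-6.442e+01 -6.000e-02  1.650e+00] [ 7.614e+01 -3.000e-02  2.183e+01]
-67.0 [ 8.6   0.58 -0.51] [-6.50e+01 -4.00e-02  1.69e+00] [75.56 -0.   21.93]
-67.8 [ 9.5   0.26 -0.3 ] [-65.57  -0.07   1.73] [ 7.498e+01 -3.000e-02  2.201e+01]
-68.6 [ 9.58  0.02 -0.59] [-6.613e+01 -4.000e-02  1.780e+00] [7.441e+01 1.000e-02 2.211e+01]
-69.4 [10.71  0.28 -1.01] [-66.72  -0.07   1.82] [ 7.381e+01 -2.000e-02  2.221e+01]
-69.8 [10.83  0.58 -1.05] [-66.99  -0.07   1.84] [ 7.354e+01 -1.000e-02  2.225e+01]
-70.2 [10.83  0.63 -1.15] [-6.727e+01 -3.000e-02  1.870e+00] [7.325e+01 3.000e-02 2.231e+01]
-70.6 [11.26  0.92 -1.2 ] [-6.751e+01 -4.000e-02  1.910e+00] [7.300e+01 4.000e-02 2.238e+01]
-71.0 [12.24  1.   -1.11] [-67.81  -0.07   1.93] [ 7.270e+01 -1.000e-02  2.243e+01]
-71.4 [12.02  0.65 -0.99] [-6.809e+01 -6.000e-02  1.960e+00] [7.242e+01 2.000e-02 2.248e+01]
-71.8 [12.23  0.86 -1.49] [-6.833e+01 -5.000e-02  2.000e+00] [7.217e+01 3.000e-02 2.256e+01]
-72.2 [12.86  0.6  -1.5 ] [-6.868e+01 -5.000e-02  2.000e+00] [7.182e+01 3.000e-02 2.257e+01]
-72.6 [13.49  0.15 -1.94] [-6.895e+01 -5.000e-02  2.030e+00] [7.154e+01 2.000e-02 2.264e+01]
-73.0 [13.88  0.17 -1.36] [-69.24  -0.09   2.05] [ 7.126e+01 -1.000e-02  2.268e+01]
-73.4 [14.53  0.68 -2.18] [-69.52  -0.08   2.08] [70.97  0.   22.74]
26.15 0.026016857674718827 [ 0.09425085 -2.74339647 -0.06728358]
```

Run:
```python
from h import *
F0=np.load("F0.npy")
x=-73.8; goto([x,0,1.2],8,.02); print((F()-F0).round(2),go_now()[0].round(2))
for t in(7,6,5.3,4.6,4,3.4,2.8,2.2,1.6,1,.5,0):
    goto([x,0,1.0],t,.02); d=F(3)-F0; g=go_now(); print(t,d.round(2),g[0].round(2),g[1].round(2))
    if d[0]>16.5 or d[2]>5: print("STOP"); break
print(state()["time_s"])
```

```text
[14.25  0.6  -1.4 ] [-6.977e+01 -5.000e-02  2.110e+00]
7 [13.49  1.09 -0.96] [-69.69  -0.12   1.84] [ 7.114e+01 -2.000e-02  2.008e+01]
6 [13.47  1.01 -0.85] [-69.72  -0.07   1.8 ] [7.140e+01 3.000e-02 1.758e+01]
5.3 [13.88  0.9  -1.02] [-6.979e+01 -6.000e-02  1.780e+00] [7.152e+01 5.000e-02 1.583e+01]
4.6 [13.72  0.66 -0.5 ] [-69.8   -0.09   1.73] [7.166e+01 2.000e-02 1.405e+01]
4 [13.99  0.86 -0.55] [-69.82  -0.09   1.72] [7.176e+01 1.000e-02 1.256e+01]
3.4 [13.88  0.99 -1.12] [-6.987e+01 -4.000e-02  1.680e+00] [7.182e+01 7.000e-02 1.104e+01]
2.8 [13.19  0.16 -0.63] [-6.99e+01 -3.00e-02  1.66e+00] [71.88  0.08  9.53]
2.2 [13.75  1.04 -1.06] [-6.991e+01 -6.000e-02  1.640e+00] [7.194e+01 4.000e-02 8.030e+00]
1.6 [13.05  0.61 -0.36] [-6.996e+01 -5.000e-02  1.590e+00] [7.196e+01 6.000e-02 6.480e+00]
1 [13.43  1.35 -0.16] [-6.996e+01 -4.000e-02  1.570e+00] [7.20e+01 7.00e-02 4.98e+00]
0.5 [13.55  1.07 -0.04] [-6.998e+01 -6.000e-02  1.570e+00] [7.201e+01 6.000e-02 3.750e+00]
0 [13.46  0.89  0.31] [-69.95  -0.08   1.58] [7.204e+01 2.000e-02 2.530e+00]
30.0833
```

Past the stop with no vertical reaction. Now I'll lower it onto the floors.

Run:
```python
from h import *
F0=np.load("F0.npy"); x=-73.8; z=1.0
while z>-4:
    z-=.5; goto([x,0,z],-.4,.02); d=F(3)-F0; g=go_now(); print(round(z,1),d.round(2),g[0].round(2),g[1].round(2),state()["moment"].round(2))
    if d[2]>8: break
print(state()["time_s"])
```

```text
0.5 [13.47  1.08  3.79] [-6.98e+01 -6.00e-02  1.27e+00] [7.22e+01 4.00e-02 1.28e+00] [ 0.24 -2.47 -0.1 ]
0.0 [12.85  1.35  5.8 ] [-69.74  -0.09   0.94] [7.226e+01 1.000e-02 9.800e-01] [ 0.26 -2.36 -0.07]
-0.5 [12.43  1.89  7.02] [-69.69  -0.1    0.54] [ 7.231e+01 -1.000e-02  6.000e-01] [ 0.24 -2.24 -0.14]
-1.0 [12.09  1.05  7.15] [-69.63  -0.16   0.1 ] [ 7.237e+01 -6.000e-02  1.800e-01] [ 0.26 -2.2  -0.03]
-1.5 [11.55  1.82  9.23] [-69.68  -0.2   -0.29] [72.32 -0.1  -0.21] [ 0.27 -2.15  0.04]
31.5833
```

Run:
```python
from h import *
F0=np.load("F0.npy"); x=-73.8; z=-1.5
def rep(l):
    d=F(3)-F0; g=go_now(); print(l,d.round(2),g[0].round(2),g[1].round(2),state()["moment"].round(2)); return d
while z>-5:
    z-=.5; goto([x,0,z],-.4,.02)
    if rep(round(z,1))[2]>15: break
# ease forward until the stop takes the spring load
while x<-66:
    x+=1; goto([x,0,z],-.4,.02)
    if rep(round(x,1))[0]<1: break
print(state()["time_s"])
```

```text
-2.0 [10.57  1.72 11.12] [-69.69  -0.22  -0.65] [72.31 -0.14 -0.57] [ 0.33 -2.03 -0.01]
-2.5 [ 9.16  2.4  16.45] [-69.7   -0.26  -0.85] [72.3  -0.18 -0.74] [ 0.48 -1.8   0.02]
-72.8 [ 5.83  2.74 19.75] [-69.54  -0.27  -0.78] [72.46 -0.24 -0.87] [ 0.47 -1.17  0.01]
-71.8 [ 3.72  2.77 21.89] [-69.08  -0.32  -0.73] [72.92 -0.34 -0.94] [ 0.51 -0.68 -0.03]
-70.8 [ 1.89  2.38 23.1 ] [-68.53  -0.31  -0.7 ] [73.47 -0.36 -1.01] [ 0.46 -0.35 -0.06]
-69.8 [-0.39  2.87 24.78] [-68.06  -0.32  -0.65] [73.94 -0.4  -1.09] [ 0.48  0.11 -0.08]
33.3833
```

Run:
```python
from h import *
import pickle
command_gripper(.044); s=state(); print(s["wrist_force"].round(1),s["gripper_width"])
p=np.array(s["ee_pos"]); move_linear(p+[0,0,.12],None,.12); p,q=[.33,-.33,.3],quat(tool(SY,0,0))
try: move_pose(p,q)
except Unreachable as e: print(e); set_joints([-1.297,.434,.025,1.573,-.012,1.134,-.075])
print(state()["time_s"])
for n,x in(("top",.5375),("scene",.5416)):
    c=camera(n); f=c["frame"][...,::-1]; P=cloud(c); L=R.from_euler("z",SY).inv().apply((P-[x,.0092,.029]).reshape(-1,3))*1e3
    for a,b in((-38,14),(10,42),(-38,-12),(15,45),(52,66)):
        m=(L[:,0]>a)&(L[:,0]<b)&(abs(L[:,1])<12)&(L[:,2]>-5); print(n,a,b,m.sum(),"y",L[m,1].mean().round(1),"ztop",np.percentile(L[m,2],[50,85]).round(1) if m.sum() else 0)
    cv2.imwrite(f"pics/{n}2.png",cv2.resize(f[130:226,130:258] if n=="top" else f[140:256,275:390],(600,500),interpolation=cv2.INTER_CUBIC))
a,b=cv2.imread("pics/top2.png"),cv2.imread("pics/scene2.png"); cv2.imwrite("pics/fin.png",cv2.resize(np.hstack([a,b]),(800,500)))
```

```text
[-1.1  0.2 -0.7] 0.04383555757226134
36.45
top -38 14 115 y -0.7 ztop [12.6 15.3]
top 10 42 69 y -0.5 ztop [11.8 15.3]
top -38 -12 59 y -1.0 ztop [11.4 15.2]
top 15 45 65 y -0.3 ztop [11.8 15.5]
top 52 66 26 y -1.5 ztop [ 9.1 12.7]
scene -38 14 142 y -1.2 ztop [11.7 13.9]
scene 10 42 95 y -1.3 ztop [11.6 14.2]
scene -38 -12 65 y -1.0 ztop [11.7 13.9]
scene 15 45 91 y -1.4 ztop [11.8 14.1]
scene 52 66 45 y -2.0 ztop [ 9.1 11.7]
```

View pics/fin.png

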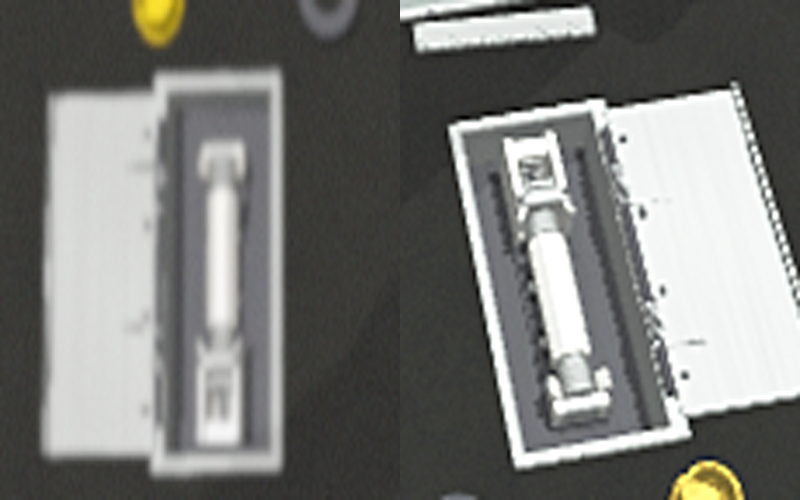

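The gauge lies level in the cradle, with handle-top height equal at both ends to within 0.5 mm. In the left view the GO end is under the strap at (220,340) and the NO-GO end is behind the stop at (222,170). Handing in.

```bash
python3 -c "
from workcell import *
print(hand_in(), state()['time_s'])"
```

```text
the job is handed in; nothing more can be done
the job is handed in; nothing more can be done
```

The gauge is stowed level in the cradle, with its GO end under the strap and its NO-GO end behind the stop; I handed the job in at about 37 s, but the result wasn't shown.

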